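Slide the steel block and its copper blank under the punch bridge

ROBOT

A 6-joint arm with a two-finger parallel gripper is mounted at the origin on the work surface; the furniture and walls round the work are solid. World frame = base frame: x ahead of the robot, y to its left, z up, the work surface at z = 0. Lengths are in m, angles in degrees, forces in N, time in s.
With the tool pointing down it reaches from about 0.275 to 0.725 m from the base axis. Payload 15.9 kg.
Tool frame: the origin (TCP) lies between the finger pads; the fingertips stand ahead of it and the grasp point (between the pads) lies 2 mm behind it (robot.nose_length is the z of the fingertips in the tool frame, in m); z points along the fingers, y is the line along which they close (so a half turn about z gives the same grasp; the last joint's range is limited). The gripper opens to 85 mm and grips with 20 to 120 N. Pads are 22 mm wide; open, the fingers measure 114 mm over their backs; the gripper's body (76 mm by 85 mm) begins 54 mm behind the grasp point. The pads swing forward as they close: fully open they stand 13 mm farther back than shut.
Start: joints at [-70.818, 12.198, -1.971, 75.831, 0, 90], TCP at [0.164, -0.472, 0.248] pointing down, gripper open.
Joint ranges: [-170.91, 170.91], [-42.67, 98.43], [-65.05, 77.54], [-120.47, 116.71], [-90, 82.35], [-180, 180]. Speed limits (degrees/s): [108.29, 108.29, 136.94, 147.25, 180, 180].

INTERFACE

Orientations are given as a 3x3 rotation matrix whose columns are the frame's x, y, z axes.
In Python, from bench import robot gives the robot as it stands.
- The arm moves only by the shell command python3 -m jog 'ROWS' [FORCE]. ROWS is a JSON object of lists of equal length, an entry for each row: "translation": the shift along the world's x, y, z in mm, a list of three; "rot": the turn, a rotation vector about the world's x, y, z in rad, a list of three; "claw": the finger opening in mm, from 0 to 85.4. In form: {"translation": [[dx, dy, dz], ...], "rot": [[ax, ay, az], ...], "claw": [claw, ...]}. A call has 1 to 5 rows; each row is the pose to reach, as a shift and turn from the pose commanded when the call began; what a row does not reach only later rows make up. A row lasts 1/10 s, in which the tool goes at most 50 mm and 8.59 degrees, less where a joint would pass 70% of its speed; a pose out of reach is approached as far as the arm can. A call with a gripper value outside its range is refused whole. The fingers move at their own pace and stop on an object; FORCE is the grip in N (left out, the last holds). Time passes only in rows, so rows that repeat a pose let the fingers close. It gives the time, the measured TCP pose, the force, the opening and the grip force at its end, in the units of the state.
- robot.get_obs(): the state, without advancing time (a new reading comes with each control period).
- robot.grab_frame(name): name is "side" or "top"; returns a dict with "image" (384x512x3 uint8, blue, green, red), "depth" (384x512 float32, m along the optical axis (not along the pixel's ray), 0 where there is no reading), "fx", "fy", "cx", "cy" (pixels), "dist" ([k1, k2, p1, p2, k3] as OpenCV has them; the pictures are not rectified), "camera_from_world" (4x4, takes a point from world to camera coordinates). Camera axes: x right, y down, z forward; pixel columns grow to the right and rows downward; lengths in m; the calibration is good to about 2 mm. A picture is of the moment at which its call begins.
- robot.close_job(): hands the job in; it is judged then, once.
The state is a dict: "time": time; "q": joint angles; "dq": joint speeds; "joint_efforts": joint torques, N m; "eef_pos": TCP position; "eef_rot": TCP orientation; "wrist_force": force on the tool from outside, world axes, zero at the start; "wrist_torque": the same for the moment, N m; "grip_width": finger opening in m; "grasp_force": force on a finger pad.
Only numpy, scipy, OpenCV 4.12 (cv2) and the standard library are available. Lean on these libraries where they do the work, as an engineer would, in place of code of your own. Each camera call takes 0.05 s, during which the arm holds its last target. There are 200 camera calls.

TASK

Gently push the steel bench block, with the copper disc riding on top of it, along the bench and in through the flared mouth of the low punch bridge until the block is fully home, square against the bridge's back stop, so that the disc lies under the guide hole. Use the fingers only to push: do not pinch, lift or tip the block, keep the disc riding near the middle of the block, and leave the other things on the bench where they are. Finish with the hand clear of everything.

Things in the scene. Friction and masses are not known exactly. Their poses are not given: they have to be found in the camera images.
- bench_block: polished steel bench block, 65 x 65 mm square and 18 mm high, about 0.6 kg, lying flat and loose on the bench. Origin: centre of its underside; x and y across its faces, z up. It starts in front of the bridge's mouth, up to 35 mm off its axis and turned by up to 0.4 rad either way.
- copper_blank: flat copper disc (blank), 28 mm across, 3 mm thick, lying loose on top of the steel block, within 5 mm of the middle. Origin: centre of its underside.
- punch_bridge: punch bridge, a low fixture fixed to the bench: dark steel side rails and back stop under an steel-grey roof plate (99 mm wide, 56 mm deep, underside 25 mm, top 33 mm above the bench; screws and collar reach 39 mm). Origin: on the bench straight below the guide hole, where the block's centre lies when home; +x is the way in, y across, z up. Bolted feet 9 mm high reach y = +-65 mm.
- guide_hole (a point): centre of the 20 mm guide hole in the roof, at the roof plate's top, ringed by a brass collar 29 mm across
- mouth (a point): middle of the tunnel's mouth, 12.5 mm above the bench, at the roof's front edge, x = -13 mm of the bridge. The tunnel is 75 mm wide, 25 mm high and slippery inside. Guide wings 20 mm high flare out from here to x = -39 mm, y = +-59 mm (52 mm at their inner faces). When the block is home about 19 mm of it still stands out of the mouth.
- back_stop (a point): middle of the back stop's face, 12.5 mm above the bench, x = +33 mm of the bridge; the block is home when it touches this face
- parts_tin: small white round tin with lid, 42 mm across, 18 mm high; bystander, origin at the underside
- wax_ring: green wax ring, 37 mm across, 14 mm high; bystander, origin at the underside
- polish_bar: bar of polishing compound, brown and pale, 34 x 96 x 32 mm; bystander, origin at the underside
- flux_bottle: blue bottle with black cap, 42 mm across, 85 mm high; bystander, origin at the underside
- dapping_block: steel cube with hollows, 50 mm; bystander, origin at the underside

How it is judged (in metres and radians):
At the end, for the whole second after the job is handed in: The steel block lies flat in the bridge, within 3.5 mm of touching the back stop and square to it within 0.08 rad, and the copper disc lies flat on the block with its centre within 12 mm of the guide hole's axis; everything is at rest (x of bench_block in the frame of punch_bridge between -0.0035 and 0.005 m and y of bench_block in the frame of punch_bridge between -0.007 and 0.007 m and (angle between the x axis of bench_block and the x axis of punch_bridge, either way round below 0.08 rad or angle between the x axis of bench_block and the y axis of punch_bridge, either way round below 0.08 rad) and height (world z) of bench_block below 0.003 m and angle between bench_block's own z axis and vertical below 0.04 rad and horizontal distance between copper_blank and guide_hole below 0.012 m and height (world z) of copper_blank between 0.015 and 0.021 m and angle between copper_blank's own z axis and vertical below 0.08 rad and linear speed of each of bench_block, copper_blank below 0.01 m/s).
It fails at once if the block is lifted or tipped (centre 6 mm up, or 0.12 rad of tilt) (height (world z) of bench_block above 0.006 m or angle between bench_block's own z axis and vertical above 0.12 rad).
It fails at once if the block is pinched or pushed roughly (over 50 N from the fingers) (contact force between the fingers and bench_block above 50 N).
It fails at once if the disc is lifted off, or strays more than 15 mm from the middle of the block (height (world z) of copper_blank above 0.026 m or height (world z) of copper_blank below 0.012 m or horizontal distance between copper_blank and bench_block above 0.015 m).
It fails at once if another thing on the bench is moved by more than 20 mm (distance of any of parts_tin, wax_ring, polish_bar, flux_bottle, dapping_block from where it was at the start of the episode above 0.02 m).
It also fails if it takes over 56 s, if anything falls off the work surface, if the arm or the gripper's body presses on something with over 40 N, if the wrist force passes 120 N, or if a joint passes its speed limit or range.

## Working session

There is one attempt and no reset: what is moved stays moved. The work goes in short steps, Python scripts to look and compute and a shell command to move; the robot and the scene stay as the last step left them, time stands still between calls to the robot, and variables do not carry over. Pictures are saved under pics/ and viewed, at most 13 in all, crops included, and the job is handed in when it is done.

```bash
mkdir -p pics; ls
python3 - <<'E'
from bench import robot
import cv2,numpy as np
for n in ("top","side"):
    f=robot.grab_frame(n); cv2.imwrite(f"pics/{n}0.png",f["image"]); np.savez(f"{n}0.npz",**f)
    T=np.array(f["camera_from_world"]); print(n,f["fx"],f["cx"],f["cy"],f["dist"],(-T[:3,:3].T@T[:3,3]).round(3),T[2,:3].round(2))
o=robot.get_obs();print(o["time"],o["eef_pos"],o["eef_rot"],o["wrist_force"],robot.nose_length)
E
```

```text
pics
top 425.21051073743763 252.00278184265437 186.3756903873911 [-0.13726849  0.          0.          0.          0.        ] [0.333 0.085 1.237] [ 0.16 -0.   -0.99]
side 382.3823662556061 260.153980151329 197.93108649748964 [-0.02281236  0.          0.          0.          0.        ] [0.725 0.437 0.816] [-0.24 -0.43 -0.87]
0.1 [ 0.16421085 -0.4719725   0.24786226] [[ 9.44470922e-01  3.28594842e-01 -3.25884185e-04]
 [ 3.28595004e-01 -9.44470464e-01  9.30609652e-04]
 [-1.99445493e-06 -9.86017672e-04 -9.99999514e-01]] [ 0.45331164 -0.61004822 -0.41684831] 0.017
```

View pics/top0.png

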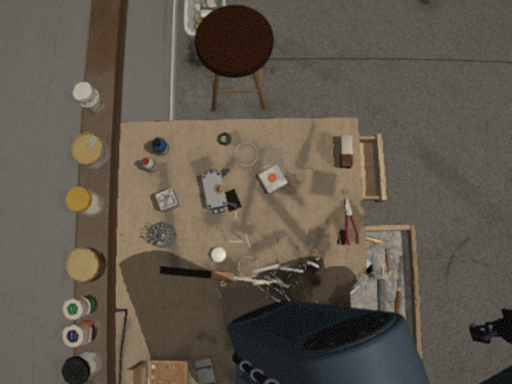

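View pics/side0.png

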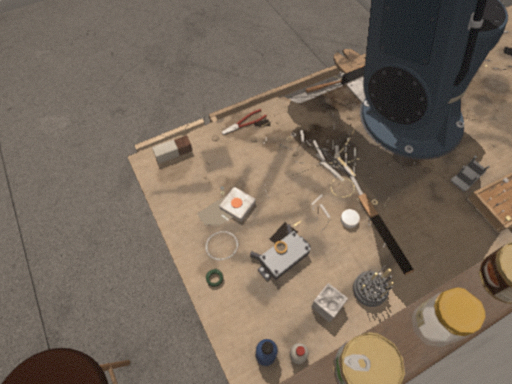

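The top view shows the block at about (272,179) with the disc on it, and the bridge at about (214,190). The bystanders stand clear of both: tin (218,255), ring (224,139), bar (347,150). I'll zoom in.

```bash
cat > h.py <<'E'
import numpy as np,cv2
def load(n): return dict(np.load(n))
def KD(f): return np.array([[f["fx"],0,f["cx"]],[0,f["fy"],f["cy"]],[0,0,1]],float),np.array(f["dist"],float)
def w(f,px,z):
    K,D=KD(f);T=np.array(f["camera_from_world"])
    u=cv2.undistortPoints(np.array(px,float).reshape(-1,1,2),K,D).reshape(-1,2)
    d=np.c_[u,np.ones(len(u))]@T[:3,:3]; c=-T[:3,:3].T@T[:3,3]
    return c+d*((z-c[2])/d[:,2])[:,None]
def p(f,P):
    K,D=KD(f);T=np.array(f["camera_from_world"])
    return cv2.projectPoints(np.array(P,float).reshape(-1,1,3),cv2.Rodrigues(T[:3,:3])[0],T[:3,3],K,D)[0].reshape(-1,2)
E
python3 - <<'E'
from h import *
a=load("top0.npz");b=load("side0.npz")
A=cv2.resize(a["image"][150:230,190:300],None,fx=7,fy=7,interpolation=cv2.INTER_CUBIC)
B=cv2.resize(b["image"][180:290,210:320],None,fx=5,fy=5,interpolation=cv2.INTER_CUBIC)
cv2.imwrite("pics/a.png",A);cv2.imwrite("pics/b.png",B)
print(w(a,[[272,178],[214,190],[218,255],[224,139],[345,150]],0.018).round(3))
for f in (a,b):
    h=cv2.cvtColor(f["image"],cv2.COLOR_BGR2HSV)
    m=cv2.inRange(h,(3,150,120),(14,255,255)); n,l,s,c=cv2.connectedComponentsWithStats(m)
    for i in range(1,n):
        if s[i,4]>25: print("cu",c[i],s[i],w(f,[c[i]],.021).round(4))
    m=cv2.inRange(h,(0,0,150),(180,70,255)); n,l,s,c=cv2.connectedComponentsWithStats(m)
    for i in range(1,n):
        if s[i,4]>150: print("wh",c[i],s[i],w(f,[c[i]],.018).round(4))
E
```

```text
[[ 0.559  0.026  0.018]
 [ 0.527  0.195  0.018]
 [ 0.34   0.185  0.018]
 [ 0.68   0.165  0.018]
 [ 0.639 -0.194  0.018]]
cu [271.97727273 177.20454545] [269 174   7   8  44] [[0.5607 0.0259 0.021 ]]
wh [172.15625   62.234375] [170   0   5 120 192] [[0.9318 0.3253 0.018 ]]
wh [81.90225564 90.58270677] [ 73  82  19  18 266] [[0.8491 0.6096 0.018 ]]
wh [347.36180905 144.30150754] [342 135  12  19 199] [[ 0.6566 -0.2019  0.018 ]]
wh [272.6396648  178.47206704] [259 166  28  26 358] [[0.5575 0.0239 0.018 ]]
wh [218.40909091 254.08522727] [211 247  15  15 176] [[0.3421 0.1839 0.018 ]]
wh [ 72.38421053 308.86315789] [ 63 299  20  20 190] [[0.1878 0.6093 0.018 ]]
wh [ 72.70243902 335.73658537] [ 63 325  20  22 205] [[0.1109 0.6079 0.018 ]]
cu [300.         350.61363636] [297 347   7   8  44] [[0.6003 0.3817 0.021 ]]
wh [357.78111588  88.63090129] [347  77  21  29 233] [[ 0.0863 -0.1461  0.018 ]]
wh [163.84090909 147.4469697 ] [152 139  25  18 264] [[ 0.6554 -0.2087  0.018 ]]
wh [225.55839416 208.10310219] [ 197  187   59   41 1096] [[0.5912 0.027  0.018 ]]
wh [349.92134831 216.77902622] [340 208  20  18 267] [[0.3443 0.1844 0.018 ]]
wh [220.53958944 244.67741935] [203 230  36  32 341] [[0.6414 0.1056 0.018 ]]
wh [285.14847162 253.11353712] [260 233  49  41 916] [[0.5235 0.1912 0.018 ]]
wh [329.92307692 299.19487179] [308 283  40  34 585] [[0.4922 0.3243 0.018 ]]
wh [432.91878173 325.95093063] [420 307  31  34 591] [[0.337 0.47  0.018]]
wh [356.53177258 361.92307692] [344 354  27  17 299] [[0.5137 0.4515 0.018 ]]
```

View pics/a.png

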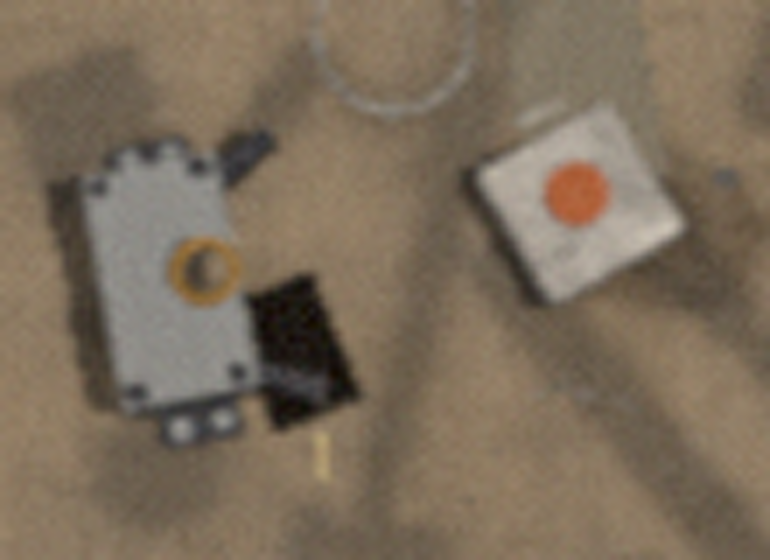

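View pics/b.png

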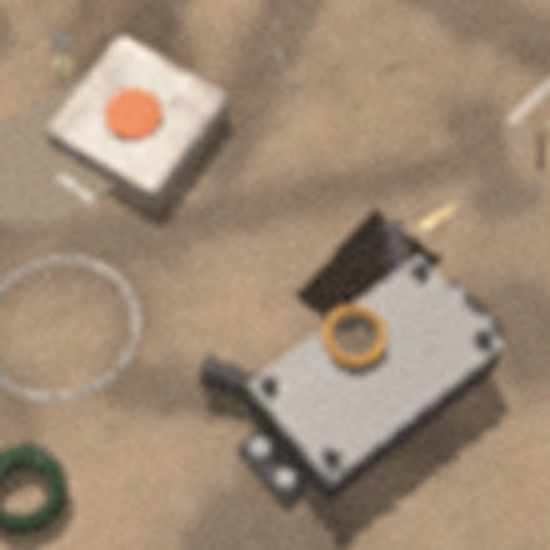

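The block's top and the roof plate have clear corners in both views. A black patch lies by the near wing, at about (232,201) in the top view. I'll compute the poses and check its depth.

Run:
```python
from h import *
a=load("top0.npz");b=load("side0.npz")
ca=lambda P:(np.array(P,float)+.5)/7-.5+[190,150]
cb=lambda P:(np.array(P,float)+.5)/5-.5+[210,180]
for f,c,blk,roof,col,cu in((a,ca,[(475,178),(605,103),(685,225),(555,302)],[(218,165),(260,385),(122,410),(84,178)],(205,270),(577,193)),
  (b,cb,[(228,98),(155,192),(50,127),(122,38)],[(243,385),(410,255),(503,345),(335,488)],(355,337),(134,114))):
    B=w(f,c(blk),.018)[:,:2]; R=w(f,c(roof),.033)[:,:2]
    for P in(B,R):
        e=np.roll(P,-1,0)-P; print(P.round(4).tolist(),P.mean(0).round(4),np.linalg.norm(e,axis=1).round(4),np.degrees(np.arctan2(e[:,1],e[:,0])).round(1))
    print("col",w(f,c([col]),.037).round(4),"cu",w(f,c([cu]),.021).round(4))
# depth-based height
for f,pts in((a,[(232,201),(237,212),(225,171),(272,178),(205,190),(250,210)]),(b,[(281,234),(285,230)])):
    K,D=KD(f);T=np.linalg.inv(f["camera_from_world"])
    for q in pts:
        d=f["depth"][q[1],q[0]];u=cv2.undistortPoints(np.array([[q]],float),K,D)[0,0]
        print(q,(T@np.array([u[0]*d,u[1]*d,d,1]))[:3].round(4))
```

```text
[[0.5687, 0.068], [0.5996, 0.0129], [0.547, -0.0189], [0.5157, 0.036]] [0.5578 0.0245] [0.0632 0.0614 0.0633 0.0619] [ -60.7 -148.8  119.7   31.1]
[[0.5734, 0.1741], [0.4817, 0.1577], [0.4725, 0.2141], [0.5691, 0.2296]] [0.5242 0.1939] [0.0932 0.0572 0.0978 0.0556] [-169.8   99.3    9.1  -85.6]
col [[0.5289 0.1795 0.037 ]] cu [[0.5609 0.0258 0.021 ]]
[[0.5181, 0.0385], [0.5716, 0.067], [0.6001, 0.0129], [0.5481, -0.0154]] [0.5595 0.0258] [0.0606 0.0612 0.0592 0.0617] [  28.   -62.3 -151.5  119.1]
[[0.5829, 0.1753], [0.4876, 0.156], [0.4735, 0.2126], [0.5703, 0.2341]] [0.5286 0.1945] [0.0973 0.0583 0.0991 0.0602] [-168.6  103.9   12.6  -77.9]
col [[0.53  0.18  0.037]] cu [[0.5624 0.0268 0.021 ]]
(232, 201) [ 4.960e-01  1.441e-01 -1.000e-04]
(237, 212) [ 0.464   0.1301 -0.0067]
(225, 171) [0.5822 0.1626 0.0193]
(272, 178) [0.5589 0.0258 0.0183]
(205, 190) [0.5251 0.2198 0.032 ]
(250, 210) [ 4.685e-01  9.180e-02 -2.000e-04]
(281, 234) [0.5047 0.1413 0.0033]
(285, 230) [ 0.4901  0.1351 -0.0013]
```

Both views agree:
- **Block:** centre about (0.559, 0.025), edge angle about 29.3°.
- **Bridge:** hole at (0.5295, 0.180), way in at 100.8°.
- **Relative pose:** the block is on the axis, 157 mm short and turned +18.5°.
- **Black patch:** flat on the bench.

I'll push with both fingertips spread across the rear face, along a shallow S-curve. First I fly to staging.

```bash
python3 -m jog '{"translation":[[36,36,0],[72,73,0],[108,110,0],[143,146,0],[143,146,0]],"rot":[[0,0,0.13],[0,0,0.26],[0,0,0.39],[0,0,0.52],[0,0,0.6]],"claw":[30,30,30,30,30]}' 20
python3 -m jog '{"translation":[[36,36,0],[72,73,0],[108,110,0],[143,146,0],[143,146,0]],"rot":[[0,0,0.13],[0,0,0.26],[0,0,0.39],[0,0,0.52],[0,0,0.6]],"claw":[30,30,30,30,30]}'
python3 -m jog '{"translation":[[36,36,0],[72,73,0],[108,110,-40],[142,146,-80],[142,146,-120]],"rot":[[0,0,0.13],[0,0,0.26],[0,0,0.39],[0,0,0.52],[0,0,0.547]],"claw":[30,30,30,30,30]}'
python3 -c "
from bench import robot
import numpy as np
o=robot.get_obs();print(o['time'],o['eef_pos'],np.degrees(np.arctan2(o['eef_rot'][1][1],o['eef_rot'][0][1])),o['q'],o['grip_width'],o['wrist_force'])"
```

```text
time: 0.6
eef_pos: [0.31, -0.3227, 0.2482]
eef_rot: [[0.586, 0.81, 0.001], [0.81, -0.586, 0.001], [0.001, -0.0, -1.0]]
wrist_force: [-0.1, -0.4, -0.4]
grip_width: 0.0299
grasp_force: 0.0
time: 1.1
eef_pos: [0.453, -0.1765, 0.2477]
eef_rot: [[0.026, 1.0, -0.0], [1.0, -0.026, 0.001], [0.001, -0.0, -1.0]]
wrist_force: [-1.6, -0.0, -0.5]
grip_width: 0.0303
grasp_force: 0.0
time: 1.6
eef_pos: [0.5912, -0.0356, 0.141]
eef_rot: [[-0.495, 0.869, 0.003], [0.869, 0.495, 0.0], [-0.001, 0.003, -1.0]]
wrist_force: [0.7, -0.6, -0.7]
grip_width: 0.0301
grasp_force: 0.0
1.6 [ 0.59121714 -0.03564423  0.14099798] 29.67835428844232 [-3.46082060e+00  2.51074939e+01  3.64784789e-01  6.50795966e+01
  2.11423319e-02  5.68609691e+01] 0.030090208625800422 [ 0.74552489 -0.62401575 -0.71203318]
```

```bash
python3 -m jog '{"translation":[[0,0,-35],[0,0,-70],[0,0,-95],[0,0,-106],[0,0,-106]],"rot":[[0,0,0],[0,0,0],[0,0,0],[0,0,0],[0,0,0]],"claw":[30,30,30,30,30]}'
cat > look.py <<'E'
import sys
from h import *
from bench import robot
n=sys.argv[1]
a=robot.grab_frame("top");b=robot.grab_frame("side");o=robot.get_obs()
G=np.array([.5295,.180]);t=np.radians(100.8);R=np.array([[np.cos(t),np.sin(t)],[-np.sin(t),np.cos(t)]])
for nm,f in(("top",a),("side",b)):
    h=cv2.cvtColor(f["image"],cv2.COLOR_BGR2HSV)
    m=cv2.inRange(h,(3,150,110),(14,255,255)); n_,l,s,c=cv2.connectedComponentsWithStats(m)
    for i in range(1,n_):
        P=w(f,[c[i]],.021)[0,:2]
        if s[i,4]>15 and np.hypot(*(P-G))<.25: print(nm,"disc",P.round(4),"bridge mm",(R@(P-G)*1e3).round(1),s[i,4])
P=np.array(o["eef_pos"]);yr=np.degrees(np.arctan2(o["eef_rot"][1][1],o["eef_rot"][0][1]))
print("t",o["time"],"tcp",P.round(4),"bridge",(R@(P[:2]-G)*1e3).round(1),"yaw",yr-10.8,"F",np.round(o["wrist_force"],1))
u=p(a,[[*(G*.5+P[:2]*.5),.02]])[0].astype(int);v=p(b,[[*(G*.5+P[:2]*.5),.02]])[0].astype(int)
ims=[cv2.resize(f["image"][q[1]-45:q[1]+45,q[0]-45:q[0]+45],(400,400),interpolation=cv2.INTER_CUBIC) for f,q in((a,u),(b,v))]
print(u,v)
cv2.imwrite(f"pics/{n}.png",np.hstack(ims));np.savez(f"{n}_t.npz",**a);np.savez(f"{n}_s.npz",**b)
E
python3 look.py l1
```

```text
time: 2.1
eef_pos: [0.5877, -0.038, 0.0341]
eef_rot: [[-0.489, 0.872, -0.003], [0.872, 0.489, 0.0], [0.001, -0.002, -1.0]]
wrist_force: [-0.1, -0.0, -0.0]
grip_width: 0.0303
grasp_force: 0.0
top disc [0.6197 0.399 ] bridge mm [ 198.2 -129.6] 16
top disc [0.5609 0.0258] bridge mm [-157.3   -2. ] 43
side disc [0.6002 0.3823] bridge mm [ 185.4 -107.3] 44
t 2.2 tcp [ 0.5892 -0.0382  0.0364] bridge [-225.5  -17.8] yaw 18.47314267196508 F [-0.  -0.7  1.2]
[256 178] [246 216]
```

View pics/l1.png

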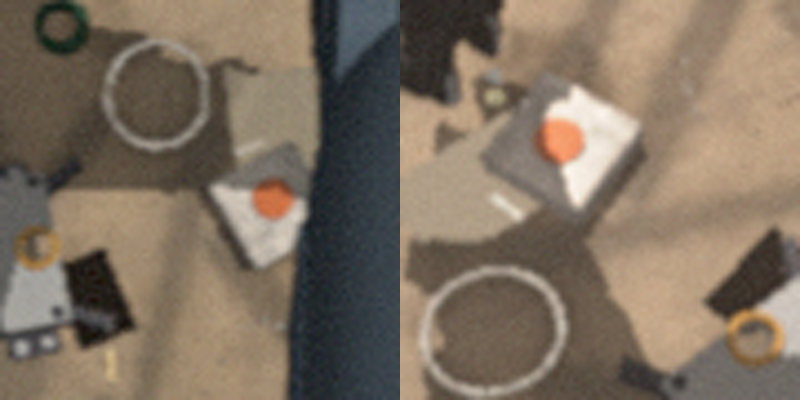

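The disc and block are unmoved and the fingers are behind the block. The arm now shades part of the view. TCP z reads high, so I'll let it settle.

```bash
sed -i 's/(3,150,110)/(3,140,60)/; s/s\[i,4\]>15/s[i,4]>25/' look.py
python3 -m jog '{"translation":[[0,0,0],[0,0,0],[0,0,0]],"rot":[[0,0,0],[0,0,0],[0,0,0]],"claw":[30,30,30]}'
python3 look.py l2
```

```text
time: 2.5
eef_pos: [0.5891, -0.0381, 0.0361]
eef_rot: [[-0.489, 0.872, 0.001], [0.872, 0.489, -0.0], [-0.001, 0.001, -1.0]]
wrist_force: [0.3, -0.1, -0.1]
grip_width: 0.0299
grasp_force: 0.0
top disc [0.5611 0.0256] bridge mm [-157.6   -2.1] 47
side disc [0.5631 0.0265] bridge mm [-157.1   -4.3] 53
side disc [0.5998 0.3817] bridge mm [ 184.9 -106.8] 39
t 2.6 tcp [ 0.5888 -0.0381  0.0357] bridge [-225.3  -17.4] yaw 18.47626504038702 F [-0.6 -0.4  0. ]
[256 178] [246 216]
```

```bash
python3 -m jog '{"translation":[[2,1,-6],[4,2,-13],[0,10,-13],[-3,15,-13],[-5,19,-13]],"rot":[[0,0,0],[0,0,0],[0,0,0],[0,0,0],[0,0,0]],"claw":[30,30,30,30,30]}'
python3 -m jog '{"translation":[[-1,1,0],[-1,2,0],[-2,3,0],[-2,4,0]],"rot":[[0,0,0],[0,0,0],[0,0,0],[0,0,0]],"claw":[30,30,30,30]}'
python3 look.py l3
```

```text
time: 3.1
eef_pos: [0.5831, -0.0183, 0.0222]
eef_rot: [[-0.489, 0.872, -0.0], [0.872, 0.489, 0.0], [0.0, -0.0, -1.0]]
wrist_force: [-1.0, -0.8, 0.8]
grip_width: 0.0297
grasp_force: 0.0
time: 3.5
eef_pos: [0.5816, -0.0151, 0.0224]
eef_rot: [[-0.489, 0.872, 0.0], [0.872, 0.489, -0.0], [-0.0, 0.0, -1.0]]
wrist_force: [0.4, -0.5, -0.6]
grip_width: 0.03
grasp_force: 0.0
side disc [0.5623 0.0267] bridge mm [-156.8   -3.5] 47
side disc [0.6002 0.3814] bridge mm [ 184.6 -107.2] 49
t 3.6 tcp [ 0.5817 -0.0151  0.0223] bridge [-201.4  -14.7] yaw 18.47478971201839 F [ 0.4 -0.6  0.3]
[252 179] [249 219]
```

View pics/l3.png

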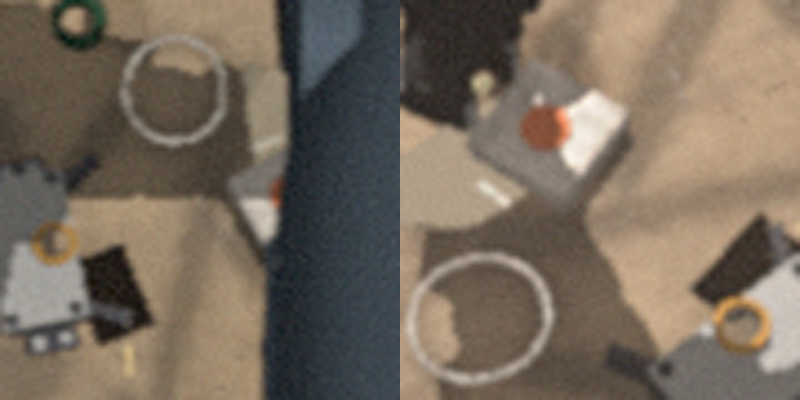

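The side view shows the block and disc unmoved at about (246,208), with the hand just behind. The arm hides the top view. Contact is about 3 mm ahead, so I'll compute the S-path.

```bash
cat > path.py <<'E'
import numpy as np,sys
# block pose now in bridge frame (mm, rad), tool standoff; radius; ds per row; rows
x,y,th,off,R,ds,n,a=[float(v) for v in sys.argv[1:9]]   # a: turn-back heading (rad, >0)
G=np.array([529.5,180.]);t=np.radians(100.8);M=np.array([[np.cos(t),-np.sin(t)],[np.sin(t),np.cos(t)]])
tool=lambda:G+M@np.array([x-off*np.cos(th),y-off*np.sin(th)])
ph=0;p0=tool();t0=th;sg=np.sign(a);a=-a
for i in range(1,int(n)+1):
    for _ in range(20):
        k=0
        if ph==0: k=-sg/R
        if ph==0 and (th-a)*sg<=0: ph=1
        if ph==1: k=sg/R
        if ph==1 and th*sg>=0: ph=2;k=0
        d=ds/20; th+=k*d; x+=d*np.cos(th); y+=d*np.sin(th)
    q=tool();print(i,"d",(q-p0).round(1),"rot",round(th-t0,3),"| block",round(x,1),round(y,1),round(th,3))
    if i%5==0: p0=q;t0=th;print()
E
python3 path.py -160.2 -0.5 0.323 43.5 110 4 40 0.228
```

```text
1 d [-3.3  2.8] rot -0.036 | block -156.4 0.7 0.287
2 d [-6.5  5.7] rot -0.073 | block -152.5 1.8 0.25
3 d [-9.5  8.7] rot -0.109 | block -148.6 2.7 0.214
4 d [-12.5  11.8] rot -0.145 | block -144.7 3.4 0.178
5 d [-15.3  15. ] rot -0.182 | block -140.8 4.1 0.141

6 d [-2.7  3.3] rot -0.036 | block -136.8 4.6 0.105
7 d [-5.3  6.7] rot -0.073 | block -132.8 4.9 0.068
8 d [-7.8 10.3] rot -0.109 | block -128.8 5.1 0.032
9 d [-10.2  13.9] rot -0.145 | block -124.8 5.2 -0.004
10 d [-12.4  17.5] rot -0.182 | block -120.8 5.1 -0.041

11 d [-2.1  3.8] rot -0.036 | block -116.8 4.8 -0.077
12 d [-4.   7.6] rot -0.073 | block -112.8 4.4 -0.113
13 d [-5.8 11.5] rot -0.109 | block -108.9 3.9 -0.15
14 d [-7.5 15.5] rot -0.145 | block -104.9 3.2 -0.186
15 d [-9.  19.5] rot -0.182 | block -101.0 2.4 -0.222

16 d [1.1 4. ] rot 0.022 | block -97.1 1.6 -0.201
17 d [2.6 8. ] rot 0.058 | block -93.2 0.8 -0.164
18 d [ 4. 12.] rot 0.095 | block -89.2 0.3 -0.128
19 d [ 5.3 16.2] rot 0.131 | block -85.2 -0.2 -0.092
20 d [ 6.4 20.3] rot 0.167 | block -81.2 -0.5 -0.055

21 d [1.  4.2] rot 0.036 | block -77.3 -0
[... 265 characters left out ...]
1
27 d [-1.5  7.9] rot 0.0 | block -53.3 -0.6 0.001
28 d [-2.3 11.8] rot 0.0 | block -49.3 -0.6 0.001
29 d [-3.  15.7] rot 0.0 | block -45.3 -0.6 0.001
30 d [-3.8 19.6] rot 0.0 | block -41.3 -0.6 0.001

31 d [-0.8  3.9] rot 0.0 | block -37.3 -0.6 0.001
32 d [-1.5  7.9] rot 0.0 | block -33.3 -0.6 0.001
33 d [-2.3 11.8] rot 0.0 | block -29.3 -0.6 0.001
34 d [-3.  15.7] rot 0.0 | block -25.3 -0.6 0.001
35 d [-3.8 19.6] rot 0.0 | block -21.3 -0.6 0.001

36 d [-0.8  3.9] rot 0.0 | block -17.3 -0.6 0.001
37 d [-1.5  7.9] rot 0.0 | block -13.3 -0.5 0.001
38 d [-2.3 11.8] rot 0.0 | block -9.3 -0.5 0.001
39 d [-3.  15.7] rot 0.0 | block -5.3 -0.5 0.001
40 d [-3.8 19.6] rot 0.0 | block -1.3 -0.5 0.001
```

```bash
python3 -m jog '{"translation":[[-0.5,0.9,0],[-1,1.8,0],[-1.5,2.7,0],[-2,3.5,0],[-2.5,4.4,0]],"rot":[[0,0,0],[0,0,0],[0,0,0],[0,0,0],[0,0,0]],"claw":[30,30,30,30,30]}'
python3 look.py l4
```

```text
time: 4.1
eef_pos: [0.5791, -0.0107, 0.0223]
eef_rot: [[-0.489, 0.872, 0.0], [0.872, 0.489, -0.0], [-0.0, 0.0, -1.0]]
wrist_force: [1.0, -2.8, -0.4]
grip_width: 0.0304
grasp_force: 1.3
side disc [0.5596 0.0298] bridge mm [-153.2   -1.5] 43
side disc [0.6001 0.3817] bridge mm [ 184.9 -107.2] 48
t 4.2 tcp [ 0.5791 -0.0106  0.0223] bridge [-196.5  -13. ] yaw 18.478925213045464 F [ 1.2 -0.9 -0.9]
[251 179] [250 220]
```

```bash
python3 path.py -154.5 1 0.3225 44 100 4 20 0.247
```

```text
1 d [-3.4  2.7] rot -0.04 | block -150.7 2.2 0.282
2 d [-6.8  5.5] rot -0.08 | block -146.8 3.2 0.242
3 d [-10.    8.5] rot -0.12 | block -142.9 4.1 0.202
4 d [-13.1  11.6] rot -0.16 | block -139.0 4.8 0.162
5 d [-16.   14.8] rot -0.2 | block -135.0 5.4 0.122

6 d [-2.8  3.3] rot -0.04 | block -131.0 5.8 0.082
7 d [-5.5  6.8] rot -0.08 | block -127.0 6.0 0.042
8 d [-8.1 10.3] rot -0.12 | block -123.1 6.1 0.002
9 d [-10.5  14. ] rot -0.16 | block -119.1 6.0 -0.038
10 d [-12.8  17.7] rot -0.2 | block -115.1 5.8 -0.078

11 d [-2.1  3.8] rot -0.04 | block -111.1 5.4 -0.118
12 d [-4.1  7.7] rot -0.08 | block -107.1 4.9 -0.158
13 d [-5.9 11.7] rot -0.12 | block -103.2 4.2 -0.198
14 d [-7.5 15.8] rot -0.16 | block -99.3 3.3 -0.238
15 d [-6.4 19.7] rot -0.14 | block -95.4 2.4 -0.218

16 d [1.8 4. ] rot 0.04 | block -91.5 1.6 -0.178
17 d [3.4 8. ] rot 0.08 | block -87.5 1.0 -0.138
18 d [ 4.9 12.2] rot 0.12 | block -83.5 0.5 -0.098
19 d [ 6.2 16.3] rot 0.16 | block -79.6 0.2 -0.058
20 d [ 7.3 20.5] rot 0.2 | block -75.6 0.0 -0.018
```

```bash
python3 -m jog '{"translation":[[-3.4,2.7,0],[-6.8,5.5,0],[-10,8.5,0],[-13.1,11.6,0],[-16,14.8,0]],"rot":[[0,0,-0.04],[0,0,-0.08],[0,0,-0.12],[0,0,-0.16],[0,0,-0.2]],"claw":[30,30,30,30,30]}'
python3 look.py l5
```

```text
time: 4.7
eef_pos: [0.563, 0.0042, 0.0223]
eef_rot: [[-0.304, 0.953, -0.0], [0.953, 0.304, -0.0], [-0.0, -0.0, -1.0]]
wrist_force: [1.4, -2.9, -0.0]
grip_width: 0.03
grasp_force: 1.3
side disc [0.5526 0.0483] bridge mm [-133.7    2. ] 43
side disc [0.5999 0.3816] bridge mm [ 184.8 -106.9] 46
t 4.8 tcp [0.5628 0.0045 0.0223] bridge [-178.7    0.2] yaw 7.002149823645645 F [-0.1  0.4 -0.7]
[249 182] [255 221]
```

View pics/l5.png

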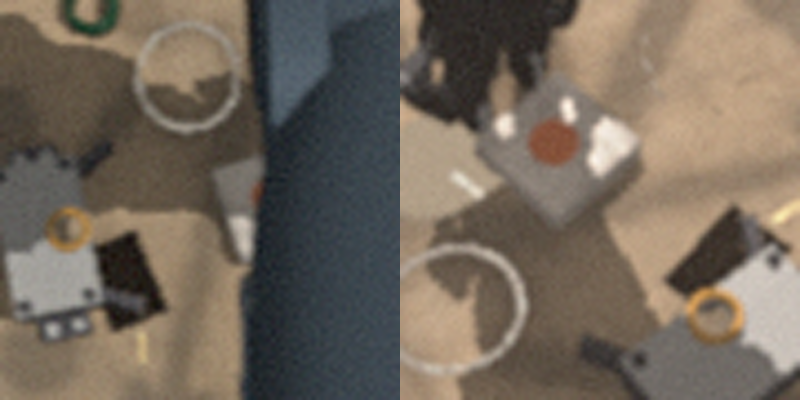

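The block follows the fingers (disc at about (256,213) in the side view), still flat and against both fingertips. I'll continue.

```bash
python3 -m jog '{"translation":[[-2.8,3.3,0],[-5.5,6.8,0],[-8.1,10.3,0],[-10.5,14,0],[-12.8,17.7,0]],"rot":[[0,0,-0.04],[0,0,-0.08],[0,0,-0.12],[0,0,-0.16],[0,0,-0.2]],"claw":[30,30,30,30,30]}'
python3 look.py l6
```

```text
time: 5.3
eef_pos: [0.5504, 0.0217, 0.0223]
eef_rot: [[-0.11, 0.994, 0.0], [0.994, 0.11, -0.0], [-0.0, 0.0, -1.0]]
wrist_force: [0.6, -2.7, 0.2]
grip_width: 0.0299
grasp_force: 1.5
side disc [0.5484 0.0654] bridge mm [-116.1    3. ] 35
side disc [0.6001 0.3812] bridge mm [ 184.4 -107.1] 45
t 5.4 tcp [0.5502 0.0221 0.0223] bridge [-159.     9.3] yaw -4.396429859713964 F [ 0.  -0.1  0.8]
[246 184] [259 223]
```

```bash
python3 -m jog '{"translation":[[-2.1,3.8,0],[-4.1,7.7,0],[-5.9,11.7,0],[-7.5,15.8,0],[-6.4,19.7,0]],"rot":[[0,0,-0.04],[0,0,-0.08],[0,0,-0.12],[0,0,-0.16],[0,0,-0.14]],"claw":[30,30,30,30,30]}'
python3 look.py l7
```

```text
time: 5.9
eef_pos: [0.5439, 0.0413, 0.0223]
eef_rot: [[0.028, 1.0, -0.0], [1.0, -0.028, -0.0], [-0.0, -0.0, -1.0]]
wrist_force: [-0.3, -1.8, 0.4]
grip_width: 0.03
grasp_force: 1.5
side disc [0.5485 0.0859] bridge mm [-96.  -1.] 49
side disc [0.5998 0.3812] bridge mm [ 184.5 -106.8] 47
t 6.0 tcp [0.5441 0.0419 0.0223] bridge [-138.4   11.5] yaw -12.239287561851654 F [0.8 0.4 0.6]
[242 185] [262 226]
```

View pics/l7.png

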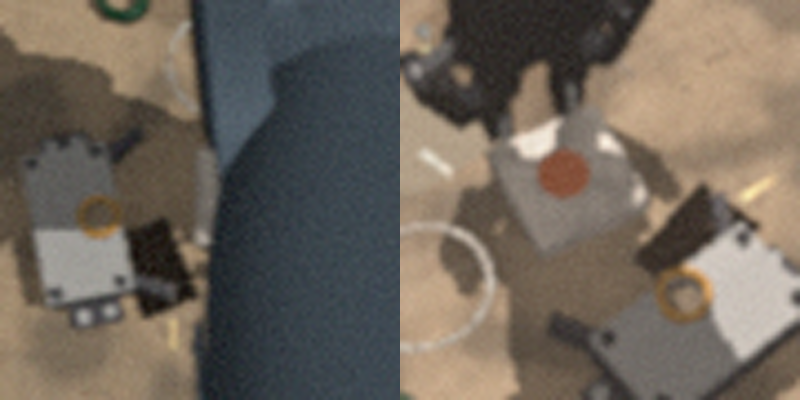

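The side view shows the block turned past the axis, as planned, with its corners visible and both fingertips on its rear face. I'll check its pose from those corners.

Run:
```python
from h import *
f=load("l7_s.npz")
c=np.array([(493,158),(592,107),(650,205),(545,252)],float)-[400,0]
P=w(f,(c+.5)*90/400-.5+[217,181],.018)[:,:2]
G=np.array([.5295,.180]);t=np.radians(100.8);R=np.array([[np.cos(t),np.sin(t)],[-np.sin(t),np.cos(t)]])
Q=(P-G)@R.T*1e3;e=np.roll(Q,-1,0)-Q
print(Q.round(1),Q.mean(0),np.linalg.norm(e,axis=1),np.degrees(np.arctan2(e[:,1],e[:,0])))
# same for roof, bias check
```

```text
[[-127.1  -22.8]
 [-118.3   36.9]
 [ -54.5   24. ]
 [ -67.8  -34.8]] [-91.95044189   0.8163428 ] [60.3945447  65.02623162 60.20740694 60.481391  ] [  81.54505351  -11.46805644 -102.77225086  168.64490439]
```

```bash
python3 -m jog '{"translation":[[1.8,4,0],[3.4,8,0],[4.9,12.2,0],[6.2,16.3,0],[7.3,20.5,0]],"rot":[[0,0,0.04],[0,0,0.08],[0,0,0.12],[0,0,0.16],[0,0,0.2]],"claw":[30,30,30,30,30]}'
python3 look.py l8
```

```text
time: 6.5
eef_pos: [0.5515, 0.0619, 0.0222]
eef_rot: [[-0.174, 0.985, 0.0], [0.985, 0.174, -0.0], [-0.0, 0.0, -1.0]]
wrist_force: [-0.0, -2.8, 0.2]
grip_width: 0.03
grasp_force: 1.5
side disc [0.5467 0.1066] bridge mm [-75.3  -3.1] 48
side disc [0.6001 0.3818] bridge mm [ 185.  -107.2] 43
t 6.6 tcp [0.5515 0.0623 0.0222] bridge [-119.7    0.5] yaw -0.8418638830734313 F [ 0.8 -0.   0.5]
[239 184] [263 230]
```

```bash
python3 -m jog '{"translation":[[-0.5,4,0],[-1.3,7.9,0],[-2,11.8,0],[-2.8,15.7,0],[-3.5,19.6,0]],"rot":[[0,0,0.01],[0,0,0.015],[0,0,0.015],[0,0,0.015],[0,0,0.015]],"claw":[30,30,30,30,30]}'
python3 look.py l9
```

```text
time: 7.1
eef_pos: [0.5476, 0.082, 0.0223]
eef_rot: [[-0.185, 0.983, -0.0], [0.983, 0.185, -0.0], [0.0, -0.0, -1.0]]
wrist_force: [0.2, -3.2, -1.3]
grip_width: 0.0297
grasp_force: 1.1
side disc [0.5427 0.1263] bridge mm [-55.2  -2.9] 46
side disc [0.6001 0.3818] bridge mm [ 185.  -107.2] 40
t 7.2 tcp [0.5475 0.0823 0.0223] bridge [-99.3   0.6] yaw -0.10961603402619069 F [ 0.2  0.3 -0.1]
[235 185] [266 233]
```

View pics/l9.png

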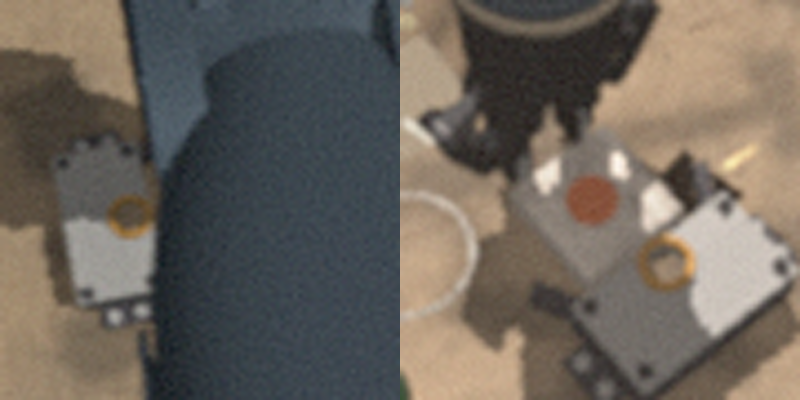

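The block is square to the mouth and between the wings, with the disc at about (264,233). I'll push on, watching the force.

```bash
python3 -m jog '{"translation":[[-0.6,2.9,0],[-1.1,5.9,0],[-1.7,8.8,0],[-2.2,11.8,0],[-2.8,14.7,0]],"rot":[[0,0,0],[0,0,0],[0,0,0],[0,0,0],[0,0,0]],"claw":[30,30,30,30,30]}'
python3 look.py l10
```

```text
time: 7.7
eef_pos: [0.5449, 0.0965, 0.0223]
eef_rot: [[-0.185, 0.983, 0.0], [0.983, 0.185, -0.0], [-0.0, 0.0, -1.0]]
wrist_force: [1.0, -2.9, 1.2]
grip_width: 0.0299
grasp_force: 1.5
side disc [0.5395 0.1412] bridge mm [-40.   -2.5] 45
side disc [0.6006 0.3816] bridge mm [ 184.7 -107.6] 41
t 7.8 tcp [0.5448 0.0968 0.0223] bridge [-84.6   0.5] yaw -0.12060575159180686 F [0.4 0.2 0.2]
[233 186] [268 236]
```

```bash
python3 -m jog '{"translation":[[-0.6,2.9,0],[-1.1,5.9,0],[-1.7,8.8,0],[-2.2,11.8,0],[-2.8,14.7,0]],"rot":[[0,0,0],[0,0,0],[0,0,0],[0,0,0],[0,0,0]],"claw":[30,30,30,30,30]}'
python3 look.py l11
```

```text
time: 8.3
eef_pos: [0.5421, 0.1113, 0.0223]
eef_rot: [[-0.185, 0.983, 0.0], [0.983, 0.185, -0.0], [-0.0, 0.0, -1.0]]
wrist_force: [-0.4, -2.8, 1.6]
grip_width: 0.0302
grasp_force: 1.6
side disc [0.5379 0.1537] bridge mm [-27.4  -3.4] 46
side disc [0.6    0.3818] bridge mm [ 185.  -107.1] 43
t 8.4 tcp [0.542  0.1116 0.0223] bridge [-69.5   0.5] yaw -0.11289944852257072 F [-0.6 -0.4  0.3]
[230 186] [270 238]
```

```bash
python3 -m jog '{"translation":[[-0.6,2.9,0],[-1.1,5.9,0],[-1.7,8.8,0],[-2.2,11.8,0],[-2.8,14.7,0]],"rot":[[0,0,0],[0,0,0],[0,0,0],[0,0,0],[0,0,0]],"claw":[30,30,30,30,30]}'
python3 -m jog '{"translation":[[-0.2,1,0],[-0.4,2,0],[-0.6,3,0],[-0.8,4,0]],"rot":[[0,0,0],[0,0,0],[0,0,0],[0,0,0]],"claw":[30,30,30,30]}'
python3 look.py l12
```

```text
time: 8.9
eef_pos: [0.5392, 0.126, 0.0222]
eef_rot: [[-0.185, 0.983, -0.0], [0.983, 0.185, -0.0], [-0.0, -0.0, -1.0]]
wrist_force: [-0.5, -3.8, 0.4]
grip_width: 0.03
grasp_force: 1.6
time: 9.3
eef_pos: [0.5385, 0.1297, 0.0223]
eef_rot: [[-0.185, 0.983, 0.0], [0.983, 0.185, -0.0], [-0.0, -0.0, -1.0]]
wrist_force: [1.0, -2.9, 0.4]
grip_width: 0.0299
grasp_force: 1.6
side disc [0.5997 0.3815] bridge mm [ 184.7 -106.8] 44
t 9.4 tcp [0.5385 0.1299 0.0223] bridge [-50.9   0.6] yaw -0.13719787880236112 F [ 0.2 -1.5  0.6]
[227 187] [273 241]
```

View pics/l12.png

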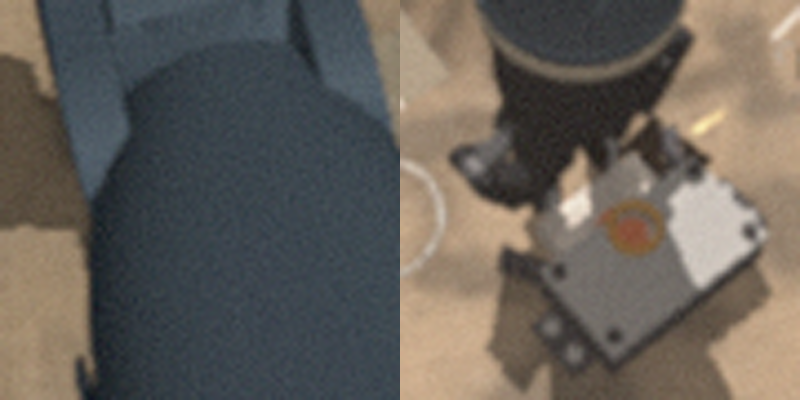

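The block is inside the tunnel and the disc shows through the guide hole at about (270,232). About 6 mm is left, so I go slowly until the force rises.

```bash
python3 -m jog '{"translation":[[-0.2,1,0],[-0.4,2,0],[-0.6,3,0],[-0.7,4,0]],"rot":[[0,0,0],[0,0,0],[0,0,0],[0,0,0]],"claw":[30,30,30,30]}'
python3 -m jog '{"translation":[[-0.1,0.5,0],[-0.2,1,0]],"rot":[[0,0,0],[0,0,0]],"claw":[30,30]}'
```

```text
time: 9.8
eef_pos: [0.5378, 0.1338, 0.0223]
eef_rot: [[-0.185, 0.983, -0.0], [0.983, 0.185, -0.0], [-0.0, -0.0, -1.0]]
wrist_force: [-0.0, -2.5, 0.2]
grip_width: 0.0302
grasp_force: 1.6
time: 10.0
eef_pos: [0.5376, 0.1348, 0.0223]
eef_rot: [[-0.185, 0.983, 0.0], [0.983, 0.185, -0.0], [-0.0, -0.0, -1.0]]
wrist_force: [-0.2, -2.4, -0.3]
grip_width: 0.0298
grasp_force: 1.6
```

```bash
python3 -m jog '{"translation":[[-0.1,0.5,0],[-0.2,1,0]],"rot":[[0,0,0],[0,0,0]],"claw":[30,30]}'
python3 -m jog '{"translation":[[-0.1,0.5,0]],"rot":[[0,0,0]],"claw":[30]}'
```

```text
time: 10.2
eef_pos: [0.5374, 0.1358, 0.0223]
eef_rot: [[-0.185, 0.983, -0.0], [0.983, 0.185, 0.0], [0.0, -0.0, -1.0]]
wrist_force: [0.5, -4.0, -0.2]
grip_width: 0.03
grasp_force: 1.5
time: 10.3
eef_pos: [0.5373, 0.1362, 0.0223]
eef_rot: [[-0.185, 0.983, -0.0], [0.983, 0.185, -0.0], [-0.0, -0.0, -1.0]]
wrist_force: [0.6, -3.5, 0.2]
grip_width: 0.03
grasp_force: 1.5
```

```bash
for i in 1; do python3 -m jog '{"translation":[[-0.1,0.5,0]],"rot":[[0,0,0]],"claw":[30]}' | grep -E "pos|wrist"
python3 -m jog '{"translation":[[-0.1,0.5,0]],"rot":[[0,0,0]],"claw":[30]}' | grep -E "pos|wrist"; done
```

```text
eef_pos: [0.5372, 0.1368, 0.0223]
wrist_force: [1.1, -3.3, 0.6]
eef_pos: [0.5371, 0.137, 0.0223]
wrist_force: [0.3, -8.0, 0.7]
```

```bash
python3 -m jog '{"translation":[[-0.1,0.5,0]],"rot":[[0,0,0]],"claw":[30]}' | grep -E "pos|wrist"
```

```text
eef_pos: [0.5371, 0.137, 0.0223]
wrist_force: [2.3, -11.7, 0.8]
```

The position has stalled at y = 0.137 while the force rises (8, then 12 N), so the block is on the stop. I'll nudge once to square it, then back off.

```bash
python3 -m jog '{"translation":[[-0.1,0.4,0],[-0.1,0.4,0]],"rot":[[0,0,0],[0,0,0]],"claw":[30,30]}' | grep -E "pos|wrist"
python3 -m jog '{"translation":[[0.4,-2,0],[1,-5,0],[2,-10,0],[4,-20,0],[6,-30,0]],"rot":[[0,0,0],[0,0,0],[0,0,0],[0,0,0],[0,0,0]],"claw":[30,30,30,30,30]}' | grep -E "pos|wrist"
python3 -m jog '{"translation":[[0,0,30],[0,0,70],[0,0,110],[0,-40,140],[0,-80,160]],"rot":[[0,0,0],[0,0,0],[0,0,0],[0,0,0],[0,0,0]],"claw":[30,30,30,30,30]}' | grep -E "pos|wrist"
python3 -m jog '{"translation":[[-40,-40,0],[-80,-80,0],[-110,-120,0],[-140,-160,0],[-160,-190,0]],"rot":[[0,0,0],[0,0,0],[0,0,0],[0,0,0],[0,0,0]],"claw":[30,30,30,30,30]}' | grep -E "pos|wrist"
python3 look.py l13
python3 - <<'E'
from h import *
ims=[]
G=[.5295,.17,.02]
for s in "ts":
    f=load(f"l13_{s}.npz");q=p(f,[G])[0].astype(int);print(q)
    ims.append(cv2.resize(f["image"][q[1]-30:q[1]+30,q[0]-30:q[0]+30],(400,400),interpolation=cv2.INTER_CUBIC))
cv2.imwrite("pics/end.png",np.hstack(ims))
E
```

```text
eef_pos: [0.5371, 0.137, 0.0223]
wrist_force: [0.8, -11.7, 1.2]
eef_pos: [0.5431, 0.1074, 0.0223]
wrist_force: [-0.4, -0.1, 0.2]
eef_pos: [0.5435, 0.0271, 0.1848]
wrist_force: [1.5, -0.8, -0.2]
eef_pos: [0.3811, -0.1635, 0.1825]
wrist_force: [0.2, -1.7, 0.5]
top disc [0.5298 0.1821] bridge mm [ 2.  -0.7] 35
side disc [0.5283 0.1787] bridge mm [-1.   1.4] 26
side disc [0.6003 0.382 ] bridge mm [ 185.1 -107.4] 46
t 12.4 tcp [ 0.3797 -0.166   0.1825] bridge [-311.8  212. ] yaw -0.512644973053586 F [ 0.2  0.5 -0.6]
[279 213] [271 178]
[222 188]
[278 246]
```

View pics/end.png

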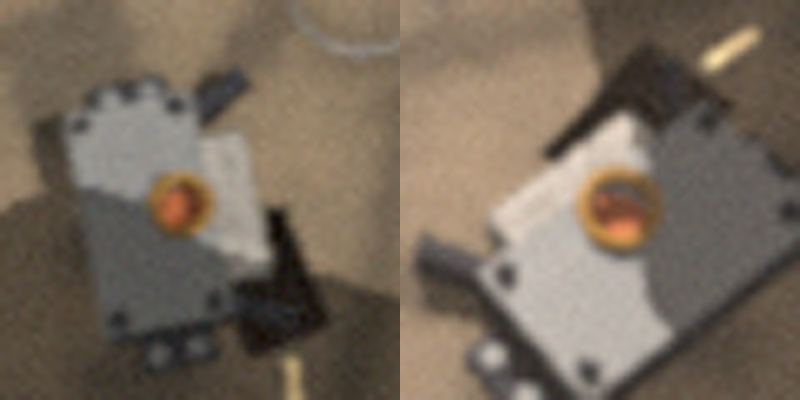

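The disc fills the guide hole in both views, and the block stands out about 18 mm, parallel to the roof edge. The hand is clear, so I'm handing in.

```bash
python3 -c "
from bench import robot
print(robot.close_job())"
```

```text
the job is handed in; nothing more can be done
None
```

I pushed the block home against the back stop with the copper disc under the guide hole, moved the hand clear and handed the job in; the interface returned no verdict, but the last pictures show the block square and about 18 mm of it standing out of the mouth.

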